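# Latch the spice rack, then mesh the mill crown and hold it down

## Task

The pepper mill has just been refilled: press the spice rack's lid down until its ball catch snaps and it stays fully shut, then lift the mill's steel crown out of its wooden rest, turn it until its cross-shaped stem meshes with the cross-shaped socket in the top of the mill, and slide it fully home against the spring. Finish while still gripping the crown and pressing it down, its flange flush on the mill. Leave the ramekins, the cruet and the spoon where they are.

Things in the scene. Friction and masses are not known exactly. Their poses are not given: they have to be found in the camera images.
- rack: Wooden spice rack, fixed to the counter. Its lidded bay is 130 x 150 x 70 mm (x, y, z); an open bay 68 mm wide with two jars up to 75 mm high joins it at +y. Origin at the centre of the lidded bay's underside; the front faces -x, the lid is hinged on the far (+x) rim.
- rack_lid (a joint): Lid angle (rad): 0 fully shut, grows as it opens upward. Starts at 0.35 to 0.75; a stiff hinge keeps the lid where it is left. A sprung ball catch at the middle of the front edge resists from about 0.10 rad, is passed at about 0.05 and then holds the lid at 0. Passing it takes about 5 to 12 N of downward push on the lid's front half.
- lid_hinge (a point): On the hinge line, middle of the lid's far edge, 70 mm above the counter, level with the lid's underside. Turns with the lid: x from front edge to hinge, y along the hinge line, z out of the upper face. Lid: 136 mm from hinge to front, 150 mm wide, 10 mm thick; shut, its upper face is 80 mm above the counter. Press mid-width, 80 to 125 mm from the hinge.
- lid_front (a point): Middle of the lid's front edge on its upper face, 136 mm from the hinge; moves with the lid. A steel catch tongue 4 mm thick and 26 mm wide hangs from the front edge here.
- mill: Stainless steel pepper mill without its crown, fixed upright to the counter, round, 120 mm high, 66 mm wide at the foot and 56 mm at the top. Origin at the centre of its foot, z up, x and y along the slots of its socket.
- mill_mouth (a point): Centre of the socket mouth in the mill's flat top, 120 mm above the counter; axes as the mill's. The socket is a plus of two slots 11 mm wide and 34 mm long along x and y, over 28 mm deep. The crown's stem meshes at any quarter turn, with 1.5 mm play each side. A spring plunger waits in it, 16 mm below the mouth.
- crown: Loose steel mill crown, about 0.12 kg, starting upright in the rest. Origin at the centre of the underside of its round flange (52 mm wide, 8 mm thick). Home is flange flat on the mill's top (origin 120 mm above the counter). Over the last 12 mm the mill's spring pushes back with 3 to 8 N and lifts the crown again if let go.
- crown_grip (a point): Centre of the crown's bar grip, 26 mm above the crown's origin; axes as the crown's. The bar is 44 mm long (x), 16 mm thick (y) and 36 mm high, standing on the flange, which is its foot. Pinch it across its thickness from above.
- stem_tip (a point): Lower end of the crown's stem, 28 mm below the crown's origin. The stem is a plus-shaped spline: two crossing ribs along the crown's x and y, 30 mm from tip to tip, 8 mm thick, rounded at the lower end.
- rest: Dark wooden rest block fixed to the counter, 80 x 80 x 36 mm, with a round through hole of 38 mm in the middle in which the crown's stem is parked, flange on the block's top. Origin at the centre of its underside. Rest and mill may swap places.
- ramekin_a: Turquoise ceramic ramekin, 72 mm wide, 42 mm high, loose, not to be disturbed. Origin at the centre of its underside.
- ramekin_b: Second ramekin, the same.
- cruet: Glass cruet with cork stopper, 64 mm wide, 147 mm high, loose, not to be disturbed. Origin at the centre of its underside.
- pinch_spoon: Orange silicone pinch spoon, 110 mm long, lying on the counter, not to be disturbed. Origin near its middle, x along its length.
Mind the look-alikes: they are no part of the job. What is shaped like the crown but green is not meant.

How it is judged:
By the outcome, as a careful person would: the job done as asked, in the order asked, and still so for the second after the job is handed in, while the arm keeps its last pose, push and grip.
It also fails if it takes over 58 s, if anything falls off the work surface, if the arm or the gripper's body presses on something with over 40 N, if the wrist force passes 120 N, or if a joint passes its speed limit or range.

## Robot

A 6-joint arm with a two-finger parallel gripper is mounted at the origin on the work surface. World frame = base frame: x ahead of the robot, y to its left, z up, the work surface at z = 0. Lengths are in m, angles in rad, forces in N, time in s.
With the tool pointing down it reaches from about 0.35 to 0.8 m from the base axis. Payload 7.3 kg.
Tool frame: the origin (TCP) lies between the finger pads; the fingertips stand 25 mm ahead of it and the grasp point (between the pads) lies 6 mm ahead of it (r.tip_extent is the distance from the TCP to the fingertips, in m); z points along the fingers, y is the direction in which the jaws open and shut (so a half turn about z gives the same grasp; the last joint's range is limited). The gripper opens to 85 mm and grips with 20 to 120 N. Pads are 22 mm wide; open, the fingers measure 114 mm over their backs; the gripper's body (76 mm by 85 mm) begins 54 mm behind the grasp point. The pads swing forward as they close: fully open they stand 13 mm farther back than shut.
Start: joints at [-1.278, 0.342, 1.524, -0, 1.275, -0.146], TCP at [0.223, -0.475, 0.256] pointing down, gripper open.
Joint ranges: [-2.53, 2.53], [-0.77, 2.02], [0.04, 2.7], [-1, 4.14], [0.28, 2.66], [-3.11, 3.11]. Speed limits (rad/s): [2.57, 2.57, 3.14, 3.14, 3.14, 3.14].

## Interface

Orientations are given as a unit quaternion [x, y, z, w].
In Python, from workcell import r, command_gripper, optics gives the robot as it stands. The module is installed in compiled form; this text tells all that it offers. Calls block until the motion is done:
- r.reach(position, orientation): joint-space move of the TCP to a pose.
- r.move_straight(position, orientation=None, speed=0.15, max_force=None): straight line of the TCP; orientation=None keeps the orientation; speed is the mean speed in m/s. With max_force (N) it stops when the force on the tool has changed by that much, and returns True; else False.
- r.movej(angles): joint-space move.
- command_gripper(opening, force=None): finger opening in m; force is the grip in N (None keeps the last); returns when the fingers have stopped.
- r.hold(seconds).
- r.solve_ik(position, orientation): joint angles nearest the present ones, or None.
- r.read_state(): the state.
- optics.get_image(name): name is "side" or "top" or "wrist"; returns (picture, depth): 384x512x3 uint8, red, green, blue; 384x512 float32, m along the optical axis (not along the pixel's ray), 0 where there is no reading.
- optics.camera_model(name): a dict with "K" (3x3 intrinsics, pixels), "k1" (the pictures are not rectified: a ray, as slopes to the right and down, at radius r is drawn at 1 + k1 r^2 times it, then the intrinsics apply), "R" (3x3) and "t" (3): a world point X has camera coordinates R X + t; the wrist camera has in their place "tool_from_camera" (4x4, takes a point from camera to tool coordinates, whose origin is the TCP and whose axes are the flange's). Camera axes: x right, y down, z forward; pixel columns grow to the right and rows downward; lengths in m; the calibration is good to about 2 mm. A picture is of the moment at which its call begins: read the wrist's pose just before it. camera_model takes no time and is no camera call.
A pose or a line that the arm cannot do raises r.PlanningError and nothing moves.
- r.finish_job(): hands the job in, once; it reports no verdict.
The state is a dict: "time_s": time; "joint_positions": joint angles; "dq": joint speeds; "tau": joint torques, N m; "eef_pos": TCP position; "eef_rot": TCP orientation; "contact_force": force on the tool from outside, world axes, zero at the start; "torque": the same for the moment, N m; "grip_width": finger opening in m.
Only numpy, scipy, OpenCV 4.12 (cv2) and the standard library are available. Lean on these libraries where they do the work, as an engineer would, in place of code of your own. Each camera call takes 0.05 s, during which the arm holds its last target.

## Working session

There is one attempt and no reset: what is moved stays moved. The work goes in short steps, each a Python script; the robot and the scene stay as the last script left them, time stands still between calls to the robot, and variables do not carry over. Pictures are saved under pics/ and viewed, and the job is handed in when it is done.

```bash
ls; mkdir -p pics; python3 - <<'E'
from workcell import r, command_gripper, optics
import cv2, numpy as np
for n in ("top","side","wrist"):
    s=r.read_state()
    im,d=optics.get_image(n)
    cv2.imwrite(f"pics/{n}0.png",im[:,:,::-1]); np.savez(f"{n}0.npz",im=im,d=d,p=s["eef_pos"],q=s["eef_rot"])
    print(n,optics.camera_model(n))
print(s)
E
```

```text
pics
top {'K': array([[471.38487171,   0.        , 251.79524495],
       [  0.        , 471.38487171, 191.77032257],
       [  0.        ,   0.        ,   1.        ]]), 'k1': -0.19419461084453846, 'R': array([[-0.01055369, -0.99942232,  0.03230536],
       [-0.98884906,  0.00563175, -0.1488147 ],
       [ 0.14854679, -0.03351566, -0.98833727]]), 't': array([-0.07105439,  0.57866366,  1.04321273])}
side {'K': array([[470.1958589 ,   0.        , 258.9623236 ],
       [  0.        , 470.1958589 , 196.95259073],
       [  0.        ,   0.        ,   1.        ]]), 'k1': -0.18212070266465694, 'R': array([[-0.97935433, -0.20206461,  0.00591591],
       [-0.1372886 ,  0.64335143, -0.75316052],
       [ 0.14838108, -0.7384232 , -0.65781018]]), 't': array([0.54684358, 0.18892107, 1.03728171])}
wrist {'K': array([[343.19622698,   0.        , 264.21261166],
       [  0.        , 343.19622698, 194.09248019],
       [  0.        ,   0.        ,   1.        ]]), 'k1': -0.08435352442871048, 'tool_from_camera': array([[ 5.89524359e-04, -9.61246052e-01, -2.75691278e-01,
         7.09435051e-02],
   
[... 260 characters left out ...]
_s': 0.1, 'joint_positions': array([-1.27801582e+00,  3.42663498e-01,  1.52489666e+00, -2.76574607e-06,
        1.27538952e+00, -1.46016105e-01]), 'dq': array([-5.57871897e-06, -1.92482271e-03, -3.07098916e-03, -1.06552533e-05,
       -1.53572138e-03,  1.18448674e-03]), 'tau': array([ 1.72630218e-03, -4.34448016e+01, -2.46490091e+01, -8.84758379e-05,
        4.65761797e-03,  5.41431262e-06]), 'eef_pos': array([ 0.22296815, -0.47495893,  0.25569867]), 'eef_rot': array([ 9.76028267e-01,  2.17642737e-01, -5.10649614e-05, -6.76586148e-04]), 'contact_force': array([-0.28328507,  0.16725651, -0.44370665]), 'torque': array([ 0.0513913 ,  0.04605504, -0.00035072]), 'grip_width': 0.08526821767855047}
```

View pics/top0.png

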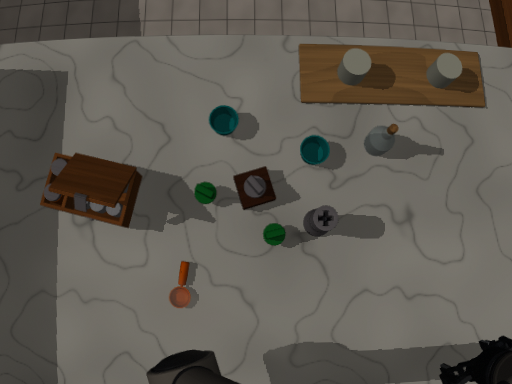

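View pics/side0.png

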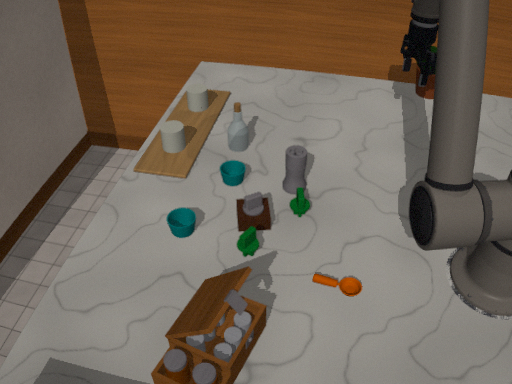

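View pics/wrist0.png

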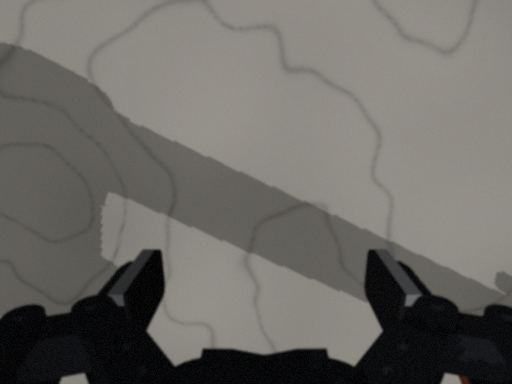

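The top view shows the rack at about (90,190) with its lid open, the rest and crown at (255,188), the mill at (322,220) and green look-alikes at (205,192) and (275,234). Next I compute positions from the depth.

```bash
cat > h.py <<'E'
import numpy as np, cv2
from scipy.spatial.transform import Rotation as Rn
from workcell import r, command_gripper, optics
def cloud(name,d,p=None,q=None):
    m=optics.camera_model(name); K=m["K"]; h,w=d.shape
    u,v=np.meshgrid(np.arange(w),np.arange(h))
    uv=np.stack([u,v],-1).reshape(-1,1,2).astype(np.float64)
    xy=cv2.undistortPointsIter(uv,K,np.array([m["k1"],0,0,0.]),None,None,(3,50,1e-10)).reshape(h,w,2)
    P=np.dstack([xy,np.ones((h,w))])*d[...,None]
    if name=="wrist":
        T=m["tool_from_camera"]; P=P@T[:3,:3].T+T[:3,3]
        return P@Rn.from_quat(q).as_matrix().T+p
    return (P-m["t"])@m["R"]
def proj(name,X,p=None,q=None):
    m=optics.camera_model(name); X=np.atleast_2d(X).astype(float)
    if name=="wrist":
        T=m["tool_from_camera"]; Y=(X-p)@Rn.from_quat(q).as_matrix(); C=(Y-T[:3,3])@T[:3,:3]
    else: C=X@m["R"].T+m["t"]
    s=C[:,:2]/C[:,2:]; s=s*(1+m["k1"]*(s**2).sum(1,keepdims=True))
    return s@m["K"][:2,:2].T+m["K"][:2,2]
def snap(name,tag,scale=1.5,crop=None):
    s=r.read_state(); im,d=optics.get_image(name)
    np.savez(tag+".npz",im=im,d=d,p=s["eef_pos"],q=s["eef_rot"])
    o=im[:,:,::-1]
    if crop: o=o[crop[1]:crop[3],crop[0]:crop[2]]
    cv2.imwrite(f"pics/{tag}.png",cv2.resize(o,None,fx=scale,fy=scale,interpolation=cv2.INTER_CUBIC))
    return im,d,s["eef_pos"],s["eef_rot"]
def down(yaw):  # tool x at yaw, z down
    return (Rn.from_euler('z',yaw)*Rn.from_euler('x',np.pi)).as_quat()
E
python3 - <<'E'
from h import *
z=np.load("top0.npz"); P=cloud("top",z["d"]); im=z["im"]
def med(mask,lab): 
    Q=P[mask]; print(lab,len(Q),Q.mean(0).round(4),Q.min(0).round(3),Q.max(0).round(3))
u,v=np.meshgrid(np.arange(512),np.arange(384))
def box(a,b,c,d): return (u>a)&(u<c)&(v>b)&(v<d)
Z=P[...,2]; ok=z["d"]>0
print("table",np.median(Z[box(330,280,420,330)]),np.median(Z[box(100,80,190,140)]))
b=box(300,200,345,240)&ok&(Z>.11)&(Z<.13); med(b,"milltop"); Q=P[b][:,:2].astype(np.float32); print(cv2.minEnclosingCircle(Q))
b=box(225,160,285,215)&ok&(Z>.028)&(Z<.05); med(b,"resttop"); print(cv2.minAreaRect(P[b][:,:2].astype(np.float32)))
b=box(225,160,285,215)&ok&(Z>.068)&(Z<.09); med(b,"bar"); print(cv2.minAreaRect(P[b][:,:2].astype(np.float32)))
b=box(225,160,285,215)&ok&(Z>.038)&(Z<.05); med(b,"flange"); print(cv2.minEnclosingCircle(P[b][:,:2].astype(np.float32)))
b=box(35,145,145,232)&ok&(Z>.02); med(b,"rack"); print(cv2.minAreaRect(P[b][:,:2].astype(np.float32)))
for n,c in (("ra",(224,121)),("rb",(314,151)),("gr1",(205,192)),("gr2",(275,234)),("cruet",(380,140)),("spoon",(183,285))):
    b=box(c[0]-24,c[1]-24,c[0]+24,c[1]+24)&ok&(Z>.006); med(b,n)
for a,bx,c in ((im[145:235,30:150],"rackc",6),(im[150:250,190:350],"midc",4.5)):
    cv2.imwrite(f"pics/{bx}.png",cv2.resize(a[:,:,::-1],None,fx=c,fy=c,interpolation=cv2.INTER_CUBIC))
E
```

```text
table 0.00010226825023357467 -0.00017688418674939734
milltop 421 [ 0.5093 -0.2307  0.1192] [ 0.483 -0.259  0.11 ] [ 0.538 -0.203  0.125]
((0.509417712688446, -0.23110249638557434), 0.028365353122353554)
resttop 1010 [ 0.5903 -0.0811  0.0377] [ 0.542 -0.13   0.029] [ 0.641 -0.033  0.05 ]
((0.592140257358551, -0.08152475208044052), (0.08078784495592117, 0.08004417270421982), 16.829572677612305)
bar 146 [ 0.591  -0.0815  0.0792] [ 0.572 -0.1    0.069] [ 0.612 -0.064  0.084]
((0.5917750000953674, -0.08173775672912598), (0.043451931327581406, 0.01640518382191658), 40.095149993896484)
flange 351 [ 0.5903 -0.0809  0.0421] [ 0.546 -0.128  0.038] [ 0.637 -0.035  0.05 ]
((0.5916099548339844, -0.08139395713806152), 0.05271923169493675)
rack 4999 [0.583  0.2839 0.1019] [0.499 0.187 0.02 ] [0.674 0.426 0.176]
((0.5892481207847595, 0.3080067038536072), (0.21802610158920288, 0.14247721433639526), 75.99991607666016)
ra 440 [ 0.7614 -0.0089  0.0267] [ 0.719 -0.043  0.006] [0.807 0.041 0.046]
rb 488 [ 0.6852 -0.2291  0.0261] [ 0.645 -0.287  0.006] [ 0.727 -0.185  0.046]
gr1 397 [0.5772 0.0328 0.0493] [ 0.554 -0.018  0.006] [0.623 0.064 0.076]
gr2 396 [ 0.481  -0.1243  0.0486] [ 0.438 -0.179  0.006] [ 0.52  -0.077  0.077]
cruet 765 [ 0.6954 -0.3761  0.0766] [ 0.671 -0.432  0.006] [ 0.771 -0.342  0.152]
spoon 413 [0.3638 0.0901 0.0138] [0.314 0.069 0.006] [0.418 0.118 0.025]
```

View pics/rackc.png

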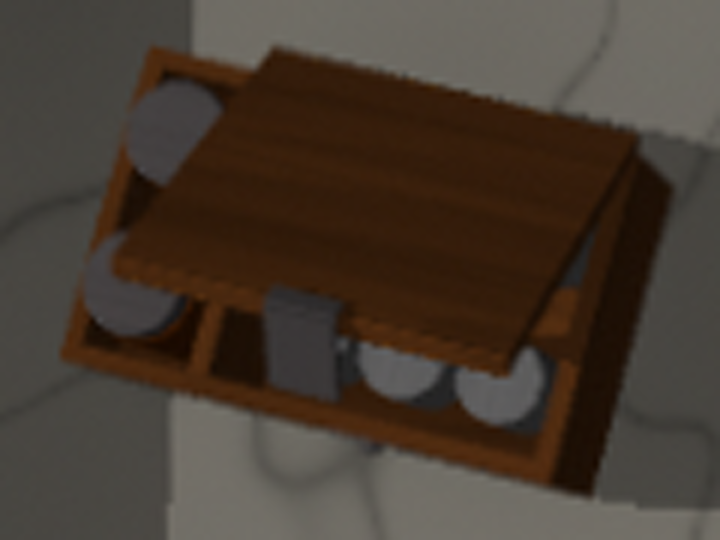

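View pics/midc.png

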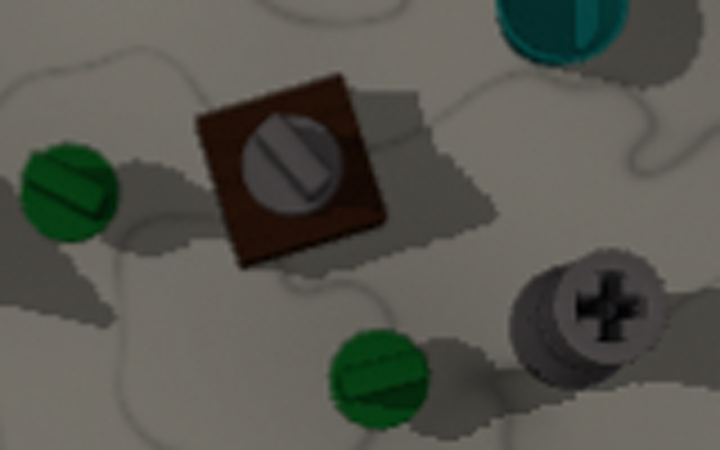

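The rack crop shows the lid's corners and the steel tongue hanging from the front edge at about full-image (80,194). The mid crop shows the crown's bar oblique in the rest and the plus socket at full-image (326,218). I'll fit the lid and the socket angle next.

```bash
python3 - <<'E'
from h import *
z=np.load("top0.npz"); P=cloud("top",z["d"]); im=z["im"]
poly=np.array([(272,48),(637,140),(508,360),(118,252)])/6+np.array([30,145])
m=np.zeros((384,512),np.uint8); cv2.fillPoly(m,[poly.astype(np.int32)],1); m=cv2.erode(m,np.ones((3,3)))
Q=P[(m>0)&(z["d"]>0)]
for _ in range(3):
    c=Q.mean(0); U,S,V=np.linalg.svd(Q-c,full_matrices=False); n=V[2]*np.sign(V[2][2]); e=(Q-c)@n; Q=Q[abs(e)<.004]
print("n",n,"ang",np.arccos(n[2]),"rms",e.std(),len(Q),"c",c)
# horizontal opening dir: +x hinge dir is uphill-> lid rises to front (-x) so normal tilts toward +x
print("yaw",np.arctan2(n[1],n[0]))
# corners intersect plane
mm=optics.camera_model("top")
xy=cv2.undistortPointsIter(poly.reshape(-1,1,2),mm["K"],np.array([mm["k1"],0,0,0.]),None,None,(3,50,1e-10)).reshape(-1,2)
o=-mm["R"].T@mm["t"]; D=np.c_[xy,np.ones(4)]@mm["R"]
t=((c-o)@n)/(D@n); C=o+D*t[:,None]; print(C.round(4)); print(np.linalg.norm(C-np.roll(C,-1,0),axis=1))
# rack body rim: z 60-72
Z=P[...,2]; u,v=np.meshgrid(np.arange(512),np.arange(384)); b=(u>35)&(u<145)&(v>145)&(v<232)
g=b&(Z>.066)&(Z<.078); Qr=P[g][:,:2].astype(np.float32); R=cv2.minAreaRect(Qr); print(len(Qr),R,cv2.boxPoints(R))
# mill socket
ms=(Z>.112)&(Z<.126)&(u>300)&(u<345)&(v>200)&(v<240)
print(P[ms].mean(0))
E
```

```text
n [ 0.66319954 -0.1624597   0.73059785] ang 0.7515992085992285 rms 0.0012664320924430134 2448 c [0.59738794 0.26960283 0.12662816]
yaw -0.24023287376656438
[[0.6656 0.3314 0.0784]
 [0.6276 0.186  0.0806]
 [0.5333 0.209  0.1714]
 [0.572  0.3524 0.1681]]
[0.1502873  0.13290874 0.14857815 0.13133281]
814 ((0.5893344879150391, 0.30103468894958496), (0.2024582028388977, 0.1384461671113968), 75.22704315185547) [[0.4965873  0.22080296]
 [0.630457   0.18550068]
 [0.6820817  0.38126642]
 [0.548212   0.4165687 ]]
[ 0.50938081 -0.23072909  0.11922729]
```

```bash
python3 - <<'E'
from h import *
print(r.tip_extent)
r.reach([0.5094,-0.2309,0.20],down(np.radians(82)))
im,d,p,q=snap("wrist","w_mill",1.5); print(p,q,r.read_state()["time_s"],r.read_state()["joint_positions"].round(2))
P=cloud("wrist",d,p,q); m=(P[...,2]>.115)&(P[...,2]<.125)&(np.hypot(P[...,0]-.509,P[...,1]+.231)<.035)
print(m.sum(),P[m].mean(0),cv2.minEnclosingCircle(P[m][:,:2].astype(np.float32)))
E
```

```text
0.025
[ 0.50903108 -0.23189601  0.20018918] [ 7.55274999e-01  6.55407961e-01 -1.25123017e-04  2.54206945e-04] 1.6167 [-0.56  0.45  1.51 -0.    1.17 -0.42]
4688 [ 0.51150963 -0.22871997  0.12001846] ((0.5113747715950012, -0.23032258450984955), 0.028072737157344818)
```

View pics/w_mill.png

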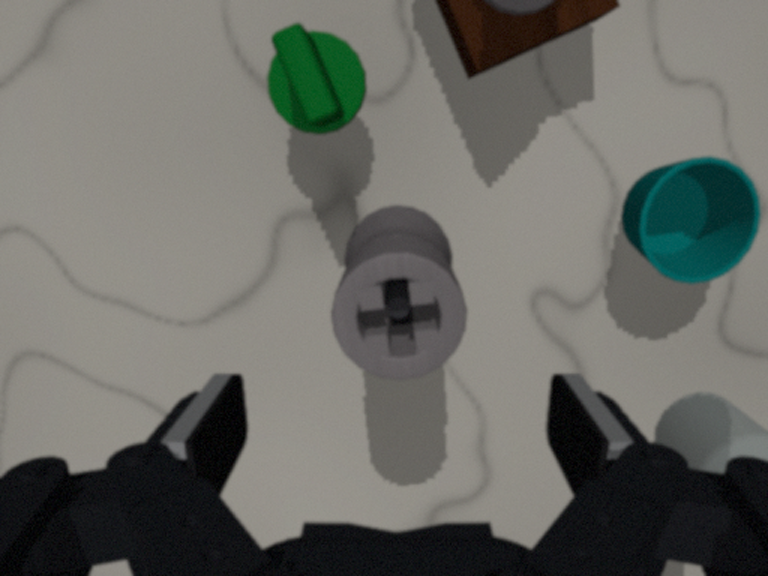

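The wrist view shows the mill's top centred at picture (400,315) with the plus socket nearly aligned with the image axes. I'll fit the socket with a template on the plane z = 0.12.

```bash
cat >> h.py <<'E'
from scipy.optimize import minimize
def onplane(name,z0,p=None,q=None,shape=(384,512)):
    A=cloud(name,np.full(shape,.1),p,q); B=cloud(name,np.full(shape,.3),p,q)
    t=(z0-A[...,2])/(B[...,2]-A[...,2]); return A+(B-A)*t[...,None]
def fit_plus(tag,c0):
    z=np.load(tag+".npz"); P=cloud("wrist",z["d"],z["p"],z["q"]); X=onplane("wrist",.12,z["p"],z["q"])
    hole=P[...,2]<.1155; near=np.hypot(X[...,0]-c0[0],X[...,1]-c0[1])<.045
    top=near&~hole&(P[...,2]<.125)
    (cx,cy),rad=cv2.minEnclosingCircle(X[top][:,:2].astype(np.float32))
    rr=near&(np.hypot(X[...,0]-cx,X[...,1]-cy)<.0235)
    G=X[rr][:,:2]; H=hole[rr].astype(float); sc=.0006
    sg=lambda a:1/(1+np.exp(-np.clip(a/sc,-40,40)))
    def model(v):
        c,s=np.cos(v[2]),np.sin(v[2]); D=G-v[:2]; a=abs(D@[c,s]); b=abs(D@[-s,c])
        f=lambda a,b: sg(.017-a)*sg(.0055-b)
        return np.maximum(f(a,b),f(b,a))
    cost=lambda w:((model([w[0]/1e3,w[1]/1e3,w[2]/10])-H)**2).mean()
    best=min((minimize(cost,[cx*1e3,cy*1e3,10*np.radians(a)],method="Nelder-Mead",options=dict(xatol=1e-3,fatol=1e-7,maxiter=3000)) for a in (-30,-15,0,15,30,45)),key=lambda o:o.fun)
    return np.array([best.x[0]/1e3,best.x[1]/1e3,best.x[2]/10]),best.fun,(cx,cy,rad)
E
python3 - <<'E'
from h import *
v,f,c=fit_plus("w_mill",(.511,-.230)); print(v,np.degrees(v[2]),f,c)
z=np.load("w_mill.npz"); print("tool yaw",np.degrees(2*np.arctan2(z["q"][1],z["q"][0])))
E
```

```text
[ 0.51134306 -0.22983989 -0.02568335] -1.4715477748710786 0.033920313091789986 (0.5113945603370667, -0.22954313457012177, 0.027917170897126198)
tool yaw 81.90118591646335
```

```bash
python3 - <<'E'
from h import *
yaw=-.245; xh=np.array([np.cos(yaw),np.sin(yaw)]); H=np.array([.640,.2603])
q=down(yaw+np.pi)
def tcp(h,z): return [*(H-h*xh),z+r.tip_extent]
st=lambda l:print(l,{k:np.round(r.read_state()[k],4) for k in("time_s","eef_pos","contact_force","grip_width")})
command_gripper(0.0,40)
s=r.read_state()
r.reach(tcp(68,0.2) if 0 else tcp(.066,.20),q); st("above")
snap("wrist","w_lid0",1)
print(r.move_straight(tcp(.100,.085+.012),speed=.1,max_force=35)); st("a")
print(r.move_straight(tcp(.105,.078),speed=.04,max_force=25)); st("b")
E
```

```text
above {'time_s': np.float64(4.2417), 'eef_pos': array([0.5764, 0.2751, 0.225 ]), 'contact_force': array([ 0.8898,  0.594 , -0.5985]), 'grip_width': np.float64(0.0001)}
False
a {'time_s': np.float64(5.525), 'eef_pos': array([0.5434, 0.2846, 0.1225]), 'contact_force': array([ 0.5318, -0.2511,  0.16  ]), 'grip_width': np.float64(-0.0)}
False
b {'time_s': np.float64(6.1667), 'eef_pos': array([0.5394, 0.2858, 0.1047]), 'contact_force': array([ 0.8749, -2.6134, 11.2672]), 'grip_width': np.float64(0.0001)}
```

```bash
python3 - <<'E'
from h import *
st=lambda l:print(l,{k:np.round(r.read_state()[k],4) for k in("time_s","eef_pos","contact_force","grip_width")})
p=r.read_state()["eef_pos"]
print(r.move_straight([p[0],p[1],.100],speed=.03,max_force=20)); st("c")
print(r.move_straight([p[0],p[1],.17],speed=.2)); st("d")
im,d,p,q=snap("wrist","w_lid1",1.2)
snap("side","s_lid1",1.4)
P=cloud("top",optics.get_image("top")[1])
P2=cloud("wrist",d,p,q)
H=np.array([.640,.2603]); xh=np.array([np.cos(-.245),np.sin(-.245)]); yh=np.array([-xh[1],xh[0]])
for Q in (P,P2):
    a=-(Q[...,:2]-H)@xh; b=(Q[...,:2]-H)@yh; m=(a>.01)&(a<.125)&(abs(b)<.07)&(Q[...,2]<.1)&(Q[...,2]>.06)
    A=np.c_[a[m],np.ones(m.sum())]; print(m.sum(),np.linalg.lstsq(A,Q[...,2][m],rcond=None)[0])
E
```

```text
True
c {'time_s': np.float64(6.375), 'eef_pos': array([0.5395, 0.2857, 0.1048]), 'contact_force': array([-2.6936, -1.1884, 10.2979]), 'grip_width': np.float64(-0.0004)}
False
d {'time_s': np.float64(6.8583), 'eef_pos': array([0.5391, 0.2858, 0.1697]), 'contact_force': array([ 0.5194, -0.036 , -0.6779]), 'grip_width': np.float64(-0.0001)}
2291 [-0.00182883  0.07983036]
20338 [0.00147561 0.08044665]
```

View pics/w_lid1.png

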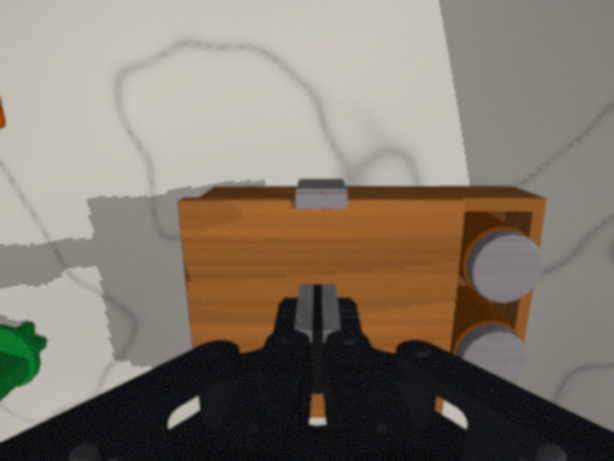

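View pics/s_lid1.png

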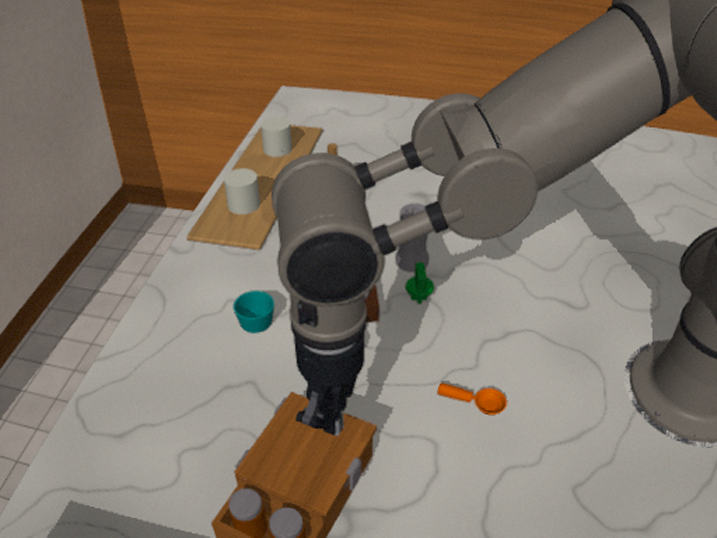

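The lid lies flat: slope within 0.002 rad at height 80 mm, with the tongue flush at picture (321,195). Next I look at the crown from above with the gripper open.

```bash
cat >> h.py <<'E'
def st(l):
    s=r.read_state(); print(l,*(f"{k}={np.round(s[k],4)}" for k in("time_s","eef_pos","contact_force","torque","grip_width")))
def fit_bar(tag,c0,ztop=.080):
    z=np.load(tag+".npz"); P=cloud("wrist",z["d"],z["p"],z["q"]); X=onplane("wrist",ztop,z["p"],z["q"])
    m=(abs(P[...,2]-ztop)<.006)&(np.hypot(X[...,0]-c0[0],X[...,1]-c0[1])<.04)
    R=cv2.minAreaRect(X[m][:,:2].astype(np.float32)); zt=np.median(P[...,2][m])
    fl=(abs(P[...,2]-(ztop-.036))<.004)&(np.hypot(P[...,0]-c0[0],P[...,1]-c0[1])<.0285)
    return R,X[m].mean(0),zt,m.sum(),cv2.minEnclosingCircle(P[fl][:,:2].astype(np.float32)),m
E
python3 - <<'E'
from h import *
p=r.read_state()["eef_pos"]
r.move_straight([p[0],p[1],.24],speed=.3)
command_gripper(.085)
r.reach([.5917,-.0816,.16],down(np.radians(40)))
st("x")
im,d,p,q=snap("wrist","w_crown",1.5)
print("yaw",np.degrees(2*np.arctan2(q[1],q[0])))
print(fit_bar("w_crown",(.592,-.0815))[:5])
E
```

```text
x time_s=9.5917 eef_pos=[ 0.5919 -0.0809  0.1602] contact_force=[-0.1265  0.9615 -0.2188] torque=[ 0.0722 -0.0131  0.0248] grip_width=0.0848
yaw 40.1035900462464
(((0.5944690108299255, -0.08047489821910858), (0.04328538849949837, 0.015699109062552452), 40.147850036621094), array([ 0.5946044 , -0.08035363,  0.08      ]), np.float64(0.0805150600446911), np.int64(1724), ((0.5929771661758423, -0.0816652774810791), 0.026046106591820717))
```

View pics/w_crown.png

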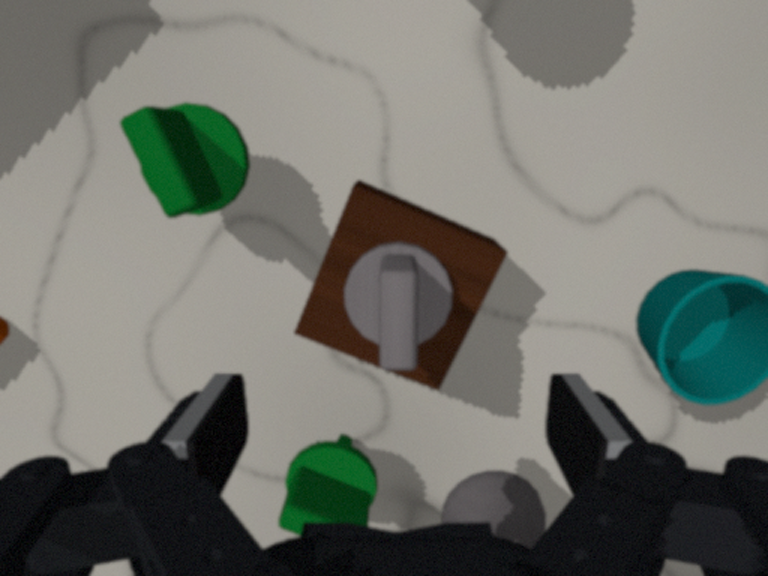

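Bar yaw 40.1°, centre about (0.594,-0.081) and top at 80.5 mm. In the picture it sits at (398,310), midway between the jaws. Now the grasp and lift.

```bash
python3 - <<'E'
from h import *
q=down(np.radians(40.15))
print(r.move_straight([.5935,-.0810,.073],q,speed=.1,max_force=12)); st("down")
command_gripper(0.0,80); st("grip")
print(r.move_straight([.5935,-.0810,.18],speed=.15)); st("up")
snap("wrist","w_held",1.5)
E
```

```text
False
down time_s=10.6583 eef_pos=[ 0.594  -0.0811  0.0737] contact_force=[ 0.0698  0.5272 -0.4506] torque=[ 0.0001 -0.017  -0.0147] grip_width=0.0852
grip time_s=11.3 eef_pos=[ 0.5937 -0.0811  0.0733] contact_force=[0.1769 0.3106 2.4335] torque=[0.0031 0.0405 0.058 ] grip_width=0.0152
False
up time_s=12.1667 eef_pos=[ 0.5928 -0.0808  0.1789] contact_force=[-1.5228  0.3834 -1.2693] torque=[-0.0368 -0.0136 -0.0108] grip_width=0.015
```

View pics/w_held.png

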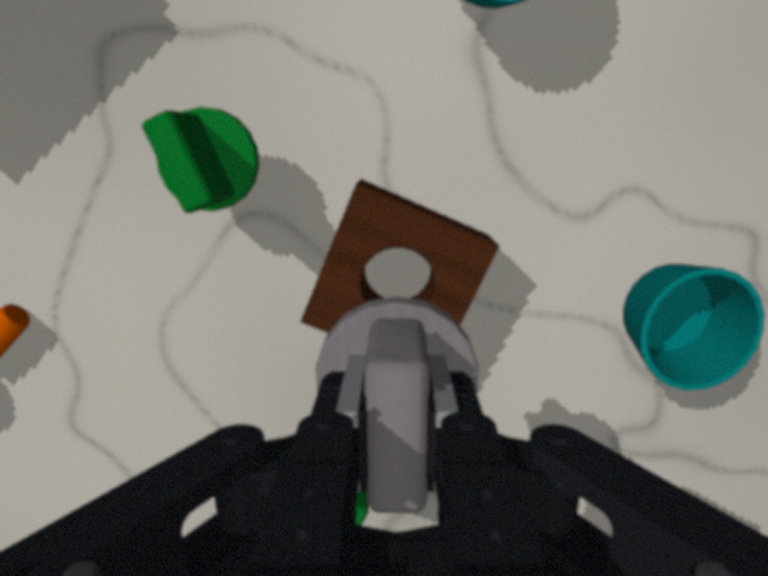

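The crown is in the jaws, its flange centred at picture x ≈ 397, and the rest's hole is empty. I'll measure the flange in the tool frame.

```bash
python3 - <<'E'
from h import *
from scipy.optimize import least_squares
z=np.load("w_held.npz"); T=cloud("wrist",z["d"],np.zeros(3),np.array([0,0,0,1.]))
m=(abs(T[...,2]-.029)<.006)&(np.hypot(T[...,0],T[...,1])<.035)
Q=T[m]; print(m.sum(),Q.mean(0),Q.max(0),Q.min(0))
A=np.c_[Q[:,:2],np.ones(len(Q))]; print("plane",np.linalg.lstsq(A,Q[:,2],rcond=None)[0])
# boundary rim, front half (x>0): outermost radius fit
mm=cv2.morphologyEx(m.astype(np.uint8),cv2.MORPH_OPEN,np.ones((3,3)))
ang=np.arctan2(Q[:,1],Q[:,0]); pts=[]
rad=np.hypot(Q[:,0],Q[:,1])
for a in np.arange(-80,81,4):
    k=abs(np.degrees(ang)-a)<2
    if k.sum()>5 and rad[k].max()>.02: pts.append(Q[k][rad[k].argmax()])
pts=np.array(pts); f=lambda v:np.hypot(pts[:,0]-v[0],pts[:,1]-v[1])-.026
o=least_squares(f,[0,0],loss="soft_l1",f_scale=.0005); print("flange c tool",o.x,f(o.x).std(),len(pts))
# bar top
b=(abs(T[...,2]+.007)<.006)&(abs(T[...,1])<.012)&(abs(T[...,0])<.035)
Xp=T[b]; print("bar top",b.sum(),np.median(Xp[:,2]),cv2.minAreaRect(Xp[:,:2].astype(np.float32)))
for t,c in (("w_mill",(.51134,-.22984)),("w_crown",(.59447,-.08047))):
    w=np.load(t+".npz"); zz=.12 if t=="w_mill" else .08
    print(t,"tool",((np.array([*c,zz])-w["p"])@Rn.from_quat(w["q"]).as_matrix()).round(5))
print(np.degrees(2*np.arctan2(z["q"][1],z["q"][0])))
E
```

```text
2626 [0.01462841 0.00055317 0.02898931] [0.02545182 0.02582636 0.03497982] [-0.00554483 -0.02514366  0.02314022]
plane [ 0.04167612 -0.00053796  0.02837996]
flange c tool [-0.00080535  0.00063886] 0.00017694852936611533 41
bar top 5078 -0.007202479686472932 ((0.0003476310521364212, 0.0017663175240159035), (0.023800019174814224, 0.044442083686590195), 81.51830291748047)
w_mill tool [0.0024  0.00198 0.08019]
w_crown tool [0.00223 0.00127 0.08025]
40.14951646058719
```

```bash
python3 - <<'E'
from h import *
I=np.array([0,0,0,1.])
def plane(Q,l):
    for _ in range(8):
        A=np.c_[Q[:,:2],np.ones(len(Q))]; c=np.linalg.lstsq(A,Q[:,2],rcond=None)[0]; e=Q[:,2]-A@c; Q=Q[abs(e)<max(2*e.std(),.0005)]
    print(l,len(Q),c.round(4),e.std())
for t in ("w_mill","w_crown","w_held"):
    z=np.load(t+".npz"); P=cloud("wrist",z["d"],z["p"],z["q"]); T=cloud("wrist",z["d"],np.zeros(3),I)
    m=(abs(P[...,2])<.008); plane(T[m],t+" table(tool)"); R=Rn.from_quat(z["q"]).as_matrix(); print("tool z",R[:,2])
T=cloud("wrist",np.load("w_held.npz")["d"],np.zeros(3),I)
rr=np.hypot(T[...,0],T[...,1])
m=(abs(T[...,2]-.029)<.004)&(rr<.0235)&(T[...,0]>.001); plane(T[m],"flange")
m=(abs(T[...,2]+.007)<.004)&(abs(T[...,1]-.001)<.006)&(abs(T[...,0])<.019); plane(T[m],"bartop")
z=np.load("w_crown.npz"); T=cloud("wrist",z["d"],np.zeros(3),I)
m=(abs(T[...,2]-.080)<.004)&(abs(T[...,1]-.0013)<.006)&(abs(T[...,0]-.002)<.019); plane(T[m],"bartop in rest")
z=np.load("w_mill.npz"); T=cloud("wrist",z["d"],np.zeros(3),I)
m=(abs(T[...,2]-.080)<.003)&(np.hypot(T[...,0]-.002,T[...,1]-.002)<.026); plane(T[m],"milltop")
E
```

```text
w_mill table(tool) 118597 [-0.0006  0.001   0.1995] 0.000534596703129826
tool z [ 1.44213938e-04 -5.48005544e-04 -9.99999839e-01]
w_crown table(tool) 114112 [0.0004 0.001  0.1596] 0.0005129463451495386
tool z [ 4.73158521e-04  1.85283984e-04 -9.99999871e-01]
w_held table(tool) 113716 [-0.0011 -0.0009  0.1782] 0.0005247520509193345
tool z [-2.04241425e-03  5.52241043e-04 -9.99997762e-01]
flange 1416 [-0.0048  0.0004  0.0287] 0.0004399655714391295
bartop 2486 [ 0.0022  0.0102 -0.0073] 0.00040554146328983487
bartop in rest 1016 [ 0.0025 -0.0081  0.0795] 0.0004651480492528318
milltop 3362 [-0.0025  0.0015  0.0799] 0.0005292263162464889
```

```bash
python3 - <<'E'
from h import *
I=np.array([0,0,0,1.])
def circ(t,z0,R0,c0,xmin):
    z=np.load(t+".npz"); T=cloud("wrist",z["d"],np.zeros(3),I); X=onplane("wrist",z0,np.zeros(3),I)
    occ=(T[...,2]<z0+.004)
    d=X[...,:2]-c0; rr=np.hypot(d[...,0],d[...,1]); m=(rr>R0-.006)&(rr<R0+.006)&(d[...,0]>xmin)
    G=X[m][:,:2]; H=occ[m]
    def cost(v,free):
        R=v[2]/1e3 if free else R0
        return ((1/(1+np.exp(-(R-np.hypot(*(G-np.array(v[:2])/1e3).T))/.0004))-H)**2).mean()
    for fr in (0,1):
        o=minimize(cost,[c0[0]*1e3,c0[1]*1e3]+([R0*1e3] if fr else []),args=(fr,),method="Nelder-Mead"); print(t,z0,o.x.round(2),o.fun.round(4))
for zz in (.0287,.0277): circ("w_held",zz,.026,np.array([-.0008,.0006]),.004)
circ("w_crown",.1155+.0005,.026,np.array([.0005,.0006]),.004)
circ("w_mill",.080,.028,np.array([.0024,.002]),-.05)
E
```

```text
w_held 0.0287 [-0.04  0.62] 0.0199
w_held 0.0287 [ 0.75  0.61 25.37] 0.0173
w_held 0.0277 [0.02 0.63] 0.0207
w_held 0.0277 [ 0.95  0.62 25.26] 0.0171
w_crown 0.116 [0.64 1.22] 0.0179
w_crown 0.116 [ 1.34  1.23 25.45] 0.016
w_mill 0.08 [3.02 1.48] 0.0284
w_mill 0.08 [ 3.09  1.48 27.49] 0.0164
```

```bash
python3 - <<'E'
from h import *
tgt=np.array([.51062,-.22960]); q=down(np.radians(88.53))
r.move_straight([.5935,-.0810,.225],speed=.2)
r.reach([*tgt,.205],q); r.hold(.4)
def settle(cmd,z,n=2):
    for _ in range(n):
        r.move_straight([*cmd,z],q,speed=.05); r.hold(.3); e=tgt-r.read_state()["eef_pos"][:2]; cmd=cmd+e
    return cmd
cmd=settle(tgt.copy(),.195); st("hover"); print(cmd)
s=r.read_state(); print(np.degrees(2*np.arctan2(s["eef_rot"][1],s["eef_rot"][0])))
print(r.move_straight([*cmd,.172],q,speed=.03,max_force=8)); st("ins")
snap("side","s_ins",1.5,(200,90,512,384))
E
```

```text
hover time_s=15.25 eef_pos=[ 0.5106 -0.2295  0.195 ] contact_force=[ 0.6093 -0.0593 -1.1795] torque=[-0.0436  0.0462 -0.0171] grip_width=0.0149
[ 0.51061952 -0.22959535]
88.53131846336028
False
ins time_s=16.1667 eef_pos=[ 0.5107 -0.2297  0.1722] contact_force=[-0.0618 -0.0655 -1.0972] torque=[-0.0408  0.0282  0.0433] grip_width=0.0145
```

View pics/s_ins.png

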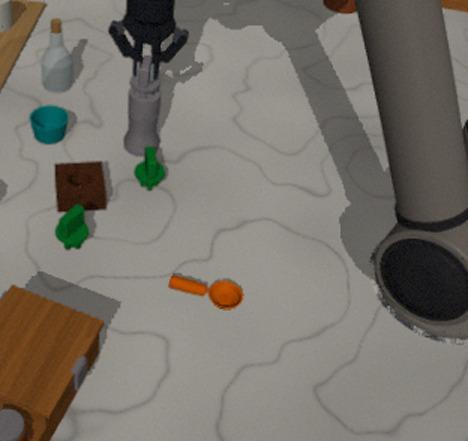

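The stem entered freely, with no force at 12.7 mm depth. In the picture the crown sits above the mill at (145,85). Now I press it home.

```bash
python3 - <<'E'
from h import *
q=down(np.radians(88.53)); c=[.51062,-.2296]
print(r.move_straight([*c,.1575],q,speed=.03,max_force=14)); st("a")
print(r.move_straight([*c,.151],q,speed=.02,max_force=18)); st("b")
r.hold(.5); st("hold")
E
```

```text
False
a time_s=16.85 eef_pos=[ 0.511  -0.2298  0.158 ] contact_force=[-0.6401  0.1267  6.5209] torque=[ 0.0356  0.118  -0.0338] grip_width=0.015
True
b time_s=17.075 eef_pos=[ 0.511  -0.2298  0.1575] contact_force=[0.0095 0.4935 6.3117] torque=[0.1934 0.3123 0.0659] grip_width=0.0149
hold time_s=17.575 eef_pos=[ 0.511  -0.2298  0.1575] contact_force=[-1.33    0.1207  6.5879] torque=[0.1579 0.2341 0.0043] grip_width=0.0151
```

```bash
python3 - <<'E'
from h import *
q=down(np.radians(88.53)); c=[.51062,-.2296]
for z in (.1565,.1555,.1545):
    r.move_straight([*c,z],q,speed=.02); r.hold(.3); st(z)
    if r.read_state()["contact_force"][2]>22: break
snap("side","s_home",4,(250,110,340,210)); im,d,p,qq=snap("wrist","w_home",1.5)
P=cloud("wrist",d,p,qq)
T=cloud("wrist",d,np.zeros(3),np.array([0,0,0,1.])); m=(abs(P[...,2]-.128)<.004)&(np.hypot(P[...,0]-.511,P[...,1]+.2296)<.024)&(T[...,0]>.001); print(m.sum(),np.median(P[m],0)); A=np.c_[P[m][:,:2]-[.511,-.2296],np.ones(m.sum())]; print(np.linalg.lstsq(A,P[m][:,2],rcond=None)[0])
E
```

```text
0.1565 time_s=18.125 eef_pos=[ 0.511  -0.2298  0.1573] contact_force=[-1.4727  1.2354  8.1474] torque=[ 0.1131  0.204  -0.034 ] grip_width=0.0147
0.1555 time_s=18.675 eef_pos=[ 0.511  -0.2298  0.1573] contact_force=[-3.4185  1.6797 14.3513] torque=[ 0.3195  0.5925 -0.0575] grip_width=0.0152
0.1545 time_s=19.225 eef_pos=[ 0.5111 -0.2298  0.1572] contact_force=[-5.6374  2.5284 21.144 ] torque=[0.553  1.0132 0.014 ] grip_width=0.0147
2060 [ 0.50627919 -0.21613709  0.1285657 ]
[ 0.00938526 -0.01499345  0.12870902]
```

View pics/s_home.png

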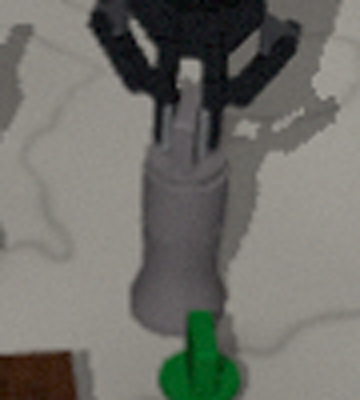

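View pics/w_home.png

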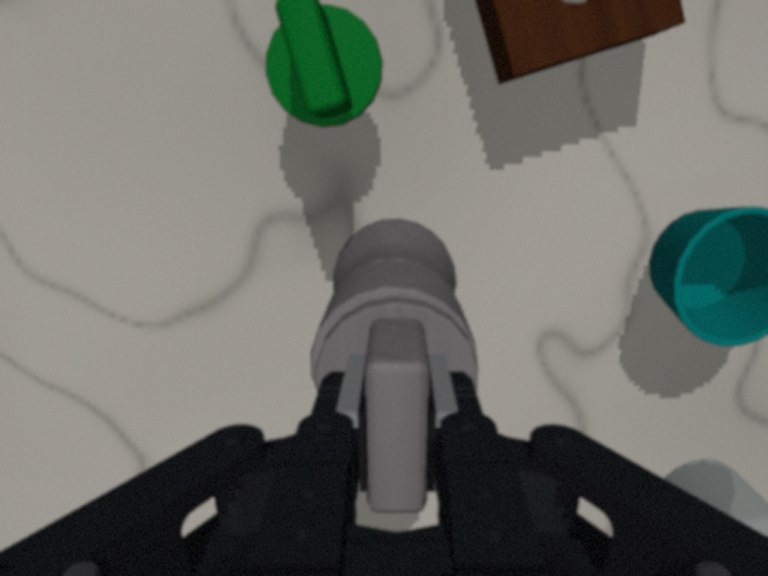

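The height stays at 157.2–157.3 mm while the push rises to 21 N, so the flange is on a hard stop. I'll relieve the sideways force, check flatness robustly, and re-check the lid and the bystanders before finishing.

```bash
python3 - <<'E'
from h import *
q=down(np.radians(88.53))
r.move_straight([.5113,-.2299,.1548],q,speed=.02); r.hold(.4); st("relieved")
im,d,p,qq=snap("wrist","w_fin",1)
T=cloud("wrist",d,np.zeros(3),np.array([0,0,0,1.])); P=cloud("wrist",d,p,qq)
m=(abs(T[...,2]-.029)<.004)&(np.hypot(T[...,0],T[...,1])<.0235)&(T[...,0]>.001); Q=P[m]
for _ in range(8):
    A=np.c_[Q[:,:2]-[.511,-.2296],np.ones(len(Q))]; c=np.linalg.lstsq(A,Q[:,2],rcond=None)[0]; e=Q[:,2]-A@c; Q=Q[abs(e)<max(2*e.std(),.0005)]
print("flange plane",c.round(4),len(Q),"toolz",Rn.from_quat(qq).as_matrix()[:,2].round(4))
im,d,_,_=snap("top","t_fin",1.5); P=cloud("top",d); z0=np.load("top0.npz"); P0=cloud("top",z0["d"])
H=np.array([.640,.2603]); xh=np.array([np.cos(-.245),np.sin(-.245)]); yh=np.array([-xh[1],xh[0]])
a=-(P[...,:2]-H)@xh; b=(P[...,:2]-H)@yh; m=(a>.01)&(a<.125)&(abs(b)<.07)&(P[...,2]<.12)&(P[...,2]>.06)
print("lid",m.sum(),np.linalg.lstsq(np.c_[a[m],np.ones(m.sum())],P[...,2][m],rcond=None)[0])
u,v=np.meshgrid(np.arange(512),np.arange(384))
for n,c in (("ra",(224,121)),("rb",(314,151)),("gr1",(205,192)),("cruet",(380,140)),("spoon",(183,285))):
    bx=(abs(u-c[0])<26)&(abs(v-c[1])<26)
    print(n,[X[bx&(X[...,2]>.008)].mean(0).round(4) for X in (P0,P)])
E
```

```text
relieved time_s=19.975 eef_pos=[ 0.5112 -0.2299  0.1572] contact_force=[-6.9188  3.1144 21.3418] torque=[0.6487 1.2722 0.0057] grip_width=0.0149
flange plane [-0.001   0.0029  0.1286] 1507 toolz [ 0.0011 -0.001  -1.    ]
lid 2987 [-0.00024551  0.07979131]
ra [array([ 0.7498, -0.0098,  0.0689]), array([ 0.7536, -0.0095,  0.0559])]
rb [array([ 0.6788, -0.2247,  0.0592]), array([ 0.632 , -0.2079,  0.2045])]
gr1 [array([0.5729, 0.0312, 0.0763]), array([0.5741, 0.0317, 0.0679])]
cruet [array([ 0.6923, -0.3726,  0.0887]), array([ 0.6784, -0.3564,  0.1283])]
spoon [array([0.3693, 0.0848, 0.0532]), array([0.3678, 0.0839, 0.0752])]
```

View pics/t_fin.png

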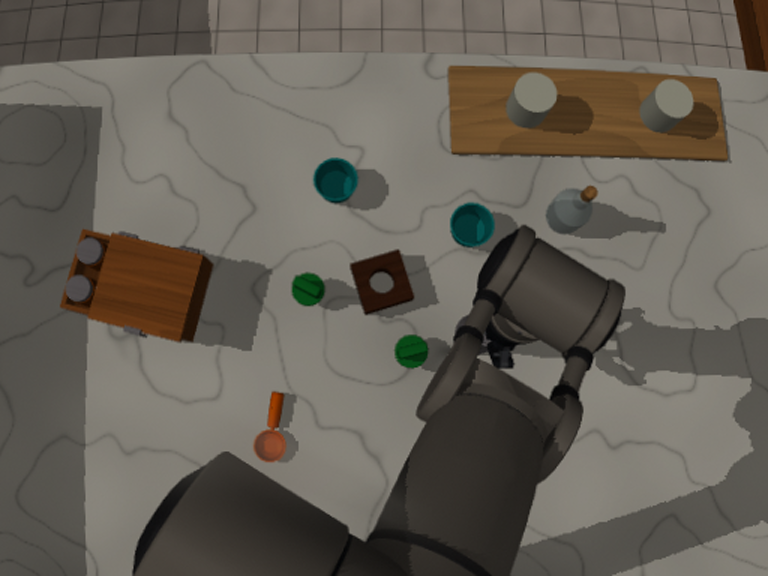

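```bash
python3 - <<'E'
from h import *
r.hold(.3); st("pre"); r.finish_job()
E
```

```text
pre time_s=20.375 eef_pos=[ 0.5112 -0.2299  0.1572] contact_force=[-5.8911  3.7131 20.5385] torque=[0.6219 1.2596 0.019 ] grip_width=0.0151
the job is handed in; nothing more can be done
```

I pressed the lid shut until the catch snapped. I then lifted the steel crown out of its rest, turned it 48° to mesh with the socket, and pushed it home against the spring. The job was handed in at 20.4 s, with the crown still gripped at 80 N and pressed down with about 20 N.

- **Lid:** it lies flat at 80 mm with a slope of about 0.000 rad, and it stayed shut after release.
- **Crown:** the stem went in without resistance. The arm stopped at TCP height 157.2 mm and stayed there as the push rose from 8 to 21 N. The flange is level to about 0.2°, with its top measured at 128.6 mm. That is 0.6 mm above nominal, and the wrist camera read the bar top 0.5 mm high in the rest too.
- **Other items:** ramekins, cruet, spoon and green look-alikes appear unmoved in the final top picture. The numeric position comparison was of no use for the ramekins, cruet and spoon, because the arm or its surroundings were inside the measuring windows, so I rely on the picture for those.
- **Did not work:** I tried to relieve a sideways force of about 6–7 N on the gripper, and it did not drop.

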